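# Index the sample rotor and latch it

### The arm

A 7-joint arm with a two-finger parallel gripper is mounted at the origin on the work surface. World frame = base frame: x ahead of the robot, y to its left, z up, the work surface at z = 0. Lengths are in m, angles in rad, forces in N, time in s.
With the tool pointing down it reaches from about 0.425 to 0.875 m from the base axis. Payload 4.7 kg.
Tool frame: the origin (TCP) lies midway between the tips of the shut fingers; the grasp point (between the pads) lies 19 mm behind it; z points along the fingers, y is the direction in which the jaws open and shut (so a half turn about z gives the same grasp; the last joint's range is limited). The gripper opens to 87 mm and grips with 3 to 60 N. Pads are 19 mm wide; open, the fingers measure 117 mm over their backs; the gripper's body (75 mm by 190 mm) begins 51 mm behind the grasp point.
Start: joints at [1.354, 0.321, -0.07, 1.45, 0.023, 1.371, -0.057], TCP at [0.149, -0.633, 0.223] pointing down, gripper open.
Joint ranges: [-2.86, 2.86], [-0.3, 2.09], [-1.38, 1.24], [0.06, 2.45], [-1.56, 4.7], [0.09, 2.05], [-2.69, 2.69]. Speed limits (rad/s): [2.57, 2.57, 3.14, 3.14, 3.14, 3.14, 3.14].

### API

Orientations are given as a rotation vector (axis times angle).
In Python, from bench import monitor, eyes, order gives the robot as it stands. The module is installed in compiled form; this text tells all that it offers.
- The arm moves only by the shell command python3 -m pendant 'ROWS' [FORCE]. ROWS is JSON, a list of rows, each a list of 3 entries, a list of its own where there are three numbers: the turn, a rotation vector about the tool's x, y, z in degrees, then the shift along the tool's x, y, z in m, then the gripper command: -1 is fully open, 1 is shut, values between are in proportion. In form: [[[rx, ry, rz], [tx, ty, tz], hand], ...]. A call has 1 to 8 rows; each row shifts and turns the commanded pose from where the row before left it, along the tool's axes as they then stand; what a row does not reach is not made up. A row lasts 1/8 s, in which the tool goes at most 62.5 mm and 10.7 degrees, less where a joint would pass 70% of its speed; a pose out of reach is approached as far as the arm can. A call is refused whole if a number of a shift passes 0.0625 or a number of a turn 10.7, either way. A call with a gripper value outside its range is refused whole. The fingers move at their own pace and stop on an object; FORCE is the grip in N (left out, the last holds). Time passes only in rows, so rows that do not move let the fingers close. It gives the time, the measured TCP pose, the force and the opening at its end, in the units of the state.
- monitor.get_state(): the state, without advancing time (a new reading comes with each control period).
- eyes.get_image(name): name is "scene" or "top"; returns a dict with "color" (384x512x3 uint8, red, green, blue), "range_z" (384x512 float32, m along the optical axis (not along the pixel's ray), 0 where there is no reading), "fx", "fy", "cx", "cy" (pixels), "world_to_cam" (4x4, takes a point from world to camera coordinates). Camera axes: x right, y up, looking along -z (the intrinsics and any distortion apply to the point x, -y, -z); pixel columns grow to the right and rows downward; lengths in m; the calibration is good to about 2 mm. A picture is of the moment at which its call begins.
- order.close_job(): hands the job in, once; it reports no verdict.
The state is a dict: "time": time; "joint_positions": joint angles; "qd": joint speeds; "joint_torque": joint torques, N m; "position": TCP position; "tool_rot": TCP orientation; "ft_force": force on the tool from outside, world axes, zero at the start; "torque": the same for the moment, N m; "grip_width": opening from 0.0 (shut) to 1.0 (fully open).
Only numpy, scipy, OpenCV 4.12 (cv2) and the standard library are available. Lean on these libraries where they do the work, as an engineer would, in place of code of your own. Each camera call takes 0.05 s, during which the arm holds its last target.

### The job

The sample rotor on the loading deck has been left turned at random. Push it round by its edge, without lifting it off its spindle, until the lobe with the narrow slot faces the deck's index latch; then slide the latch into the slot, press it home against its stop for a moment with a firm but gentle 12 N or so (at least 8 N, and never more than 18 N on anything), and let go. The stop is set differently each time, so go by feel; leave the vial, the spacer and the things around the deck standing where they are.

Things in the scene. Friction and masses are not known exactly. Their poses are not given: they have to be found in the camera images.
- deck: White plastic loading deck fixed on the table, its top 20 mm up; spans x -180 to +115, y -125 to +125 mm of its frame. Origin on the axis of its steel spindle, at table height; z up; -x points to the index latch. Spindle: radius 10 mm, top 54 mm above the table, on a boss of radius 40 mm, top 30 mm above the table, that carries the rotor.
- mark (a point): Index mark: a fixed point on the latch's line, 90 mm from the spindle axis on the deck's -x side, 46 mm above the table, where the middle of the slot's mouth must come. The latch's tongue points at it.
- notch (a point): Middle of the mouth of the slot, 90 mm from the rotor's axis on its -x side, at the rotor's top (46 mm above the table). The slot is a straight radial notch 16 mm wide, 26 mm deep, through the full thickness, in the end of one lobe only.
- latch_post (a point): On the axis of the latch's upright round aluminium post, 15 mm below its top. Post: 18 mm thick, 45 to 85 mm above the table; 137 mm from the spindle axis when withdrawn; it moves with the latch. Can be pushed or pinched from above. Its carriage (30 x 22 mm, from 13 mm outside to 17 mm inside the post's axis) runs between two low rails, top 32 mm above the table.
- vial: Small capped vial, 22 mm in diameter, 40 mm tall, standing on the far corner of the deck at deck +x, +y; origin at its foot. Leave it alone.
- spacer: Steel ring, 32 mm outside, 10 mm high, lying on the other far corner of the deck at deck +x, -y; origin at its underside. Leave it alone.
- cup: White specimen cup, 60 mm across, 60 mm tall, on the table on the left of the deck; origin at its foot. Leave it alone.
- tip_box: Grey pipette tip box with a clear lid, 120 x 85 x 57 mm, on the table right of the deck; origin at its underside. Leave it alone.
- reagent: Amber reagent bottle, 64 mm in diameter, 130 mm tall, on the table on the right of the deck; origin at its foot. Leave it alone.
- rotor: Loose grey plastic sample rotor, 180 mm across, 16 mm thick, 0.4 to 0.85 kg; origin on its axis at its underside, 30 mm above the table; -x points along its slotted lobe. Four lobes 90 degrees apart, too wide to grip, with four open bays between. Its bore sits over the spindle with 1.5 mm play; it turns both ways against friction, without detents, and stays where it is left.
- bay (a point): Mid-height (38 mm above the table) in one of the rotor's four bays, 75 mm from the axis; the others follow every 90 degrees. Bays lie at 45 degrees to the lobes, parallel-sided, 54 mm wide, open outward, clear from 60 mm radius out; 10 mm gap under the rotor to the deck. Shut fingertips let down into a bay can push on its side wall to turn the rotor.
- latch: Aluminium index latch, slides towards the spindle (deck +x). Its frame matches the deck's when fully withdrawn, so its x in the deck's frame is its travel: starts at 0 to 5 mm; round nose of the 12 mm wide tongue meets the rim at 8 mm and passes only in the slot, 2 mm to spare each side; hard stop, hidden under the rim, met somewhere from 17 to 31 mm. Slides at 2 to 3 N, no spring, stays put.

How it is judged:
On the way, in this order (a step that is already met when the one before it is completed fails the run):
1. the slot faces the index mark (its mouth within 5 mm of it) with the latch still withdrawn from the rim (horizontal distance between notch and mark below 0.005 m and x of latch in the frame of deck below 0.012 m), for 0.2 s.
2. the latch, in the slot, is pressed against its stop by the fingers with at least 8 N (x of latch in the frame of deck above 0.0155 m and horizontal distance between notch and mark below 0.005 m and contact force between the fingers and latch above 8 N), for 0.2 s.
At the end, for the whole second after the job is handed in: The latch is still home in the slot (travel over 15.5 mm), the slot's mouth is within 5 mm of the index mark, and the rotor lies flat and at rest on its boss (x of latch in the frame of deck above 0.0155 m and horizontal distance between notch and mark below 0.005 m and z of rotor in the frame of deck below 0.033 m and angle between rotor's own z axis and vertical below 0.05 rad and angular speed of rotor below 0.05 rad/s); the robot touches nothing.
It fails at once if a finger or the arm presses on anything with more than 18 N (contact force between any of the fingers, the arm and anything else above 18 N).
It fails at once if the rotor is lifted by more than 8 mm or tipped (z of rotor in the frame of deck above 0.038 m or angle between rotor's own z axis and vertical above 0.15 rad).
It fails at once if a bystander is moved by more than 15 mm (distance of any of vial, spacer, cup, tip_box, reagent from where it was at the start of the episode above 0.015 m).
It also fails if it takes over 67 s, if anything falls off the work surface, if the arm or the gripper's body presses on something with over 40 N, if the wrist force passes 120 N, or if a joint passes its speed limit or range.

## Working session

There is one attempt and no reset: what is moved stays moved. The work goes in short steps, Python scripts to look and compute and a shell command to move; the robot and the scene stay as the last step left them, time stands still between calls to the robot, and variables do not carry over. Pictures are saved under pics/ and viewed, and the job is handed in when it is done.

```bash
mkdir -p pics; python3 - <<'E'
from bench import monitor, eyes
import cv2,json,numpy as np,pickle
s=monitor.get_state()
for k,v in s.items(): print(k,np.round(v,4).tolist())
for n in("scene","top"):
    im=eyes.get_image(n); pickle.dump(im,open(n+"0.pkl","wb"))
    cv2.imwrite(f"pics/{n}0.png",cv2.resize(im["color"][:,:,::-1],None,fx=1.5,fy=1.5))
    print(n,im["fx"],im["fy"],im["cx"],im["cy"],im["world_to_cam"].round(3).tolist(), [k for k in im])
E
```

```text
time 0.0
joint_positions [1.3541, 0.3218, -0.0701, 1.4517, 0.0226, 1.3707, -0.0569]
qd [0.0007, 0.0014, -0.0018, -0.0015, 0.0003, -0.0003, -0.0004]
joint_torque [0.0004, -49.1283, -0.4032, -31.2528, -0.0637, 0.0435, 0.0002]
position [0.1485, -0.6322, 0.2214]
tool_rot [-3.1188, -0.3615, 0.0005]
ft_force [-0.4135, -0.438, 0.641]
torque [0.04, -0.038, 0.0017]
grip_width 1.0005
scene 397.3857246114266 397.3857246114266 257.05975870811926 191.28057904893456 [[0.236, 0.972, -0.002, -0.13], [-0.675, 0.166, 0.719, 0.377], [0.699, -0.169, 0.695, -1.416], [0.0, 0.0, 0.0, 1.0]] ['color', 'range_z', 'fx', 'fy', 'cx', 'cy', 'world_to_cam']
top 356.59767408151095 356.59767408151095 256.1631862448812 189.667053649036 [[-0.163, -0.987, -0.001, 0.057], [0.964, -0.16, 0.211, -0.631], [-0.208, 0.033, 0.978, -0.917], [0.0, 0.0, 0.0, 1.0]] ['color', 'range_z', 'fx', 'fy', 'cx', 'cy', 'world_to_cam']
```

View pics/scene0.png

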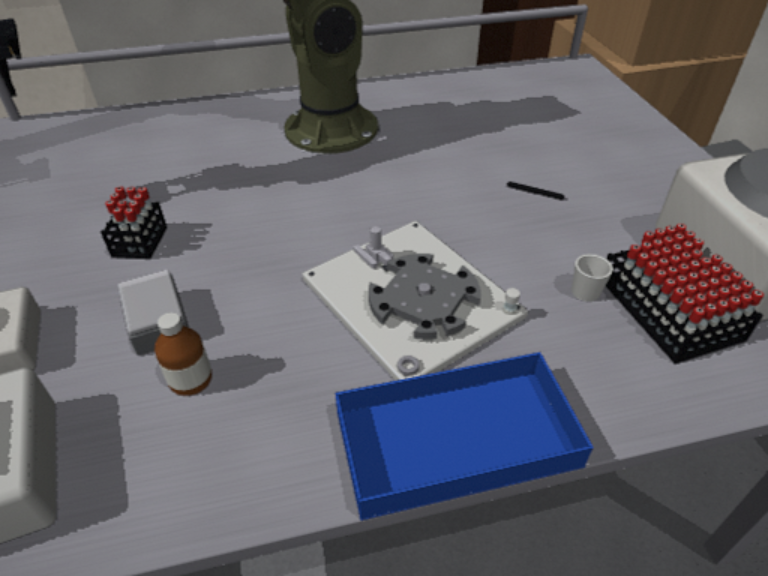

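View pics/top0.png

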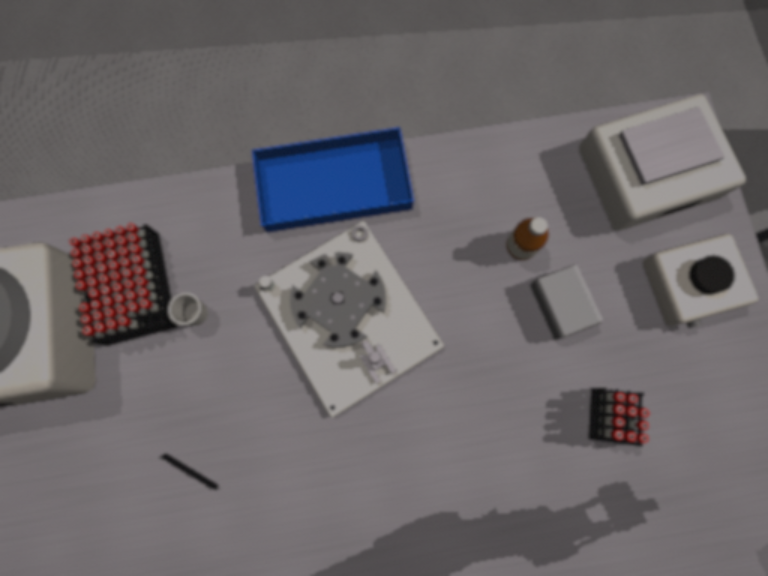

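```bash
cat > h.py <<'E'
import numpy as np, cv2, pickle
def proj(im,P):
    P=np.atleast_2d(P); W=im["world_to_cam"]; c=P@W[:3,:3].T+W[:3,3]
    d=-c[:,2]; return np.c_[im["cx"]+im["fx"]*c[:,0]/d, im["cy"]-im["fy"]*c[:,1]/d]
def ray(im,uv,z):
    uv=np.atleast_2d(uv).astype(float); W=im["world_to_cam"];R=W[:3,:3];o=-R.T@W[:3,3]
    d=np.c_[(uv[:,0]-im["cx"])/im["fx"],-(uv[:,1]-im["cy"])/im["fy"],-np.ones(len(uv))]@R
    return o+d*((z-o[2])/d[:,2])[:,None]
def rectify(im,c,z,half=0.2,px=600):
    # homography of plane z -> bird's-eye picture; up = +x world, left = +y
    cs=np.array([[c[0]+half,c[1]+half],[c[0]+half,c[1]-half],[c[0]-half,c[1]-half],[c[0]-half,c[1]+half]])
    uv=proj(im,np.c_[cs,np.full(4,z)]).astype(np.float32)
    H=cv2.getPerspectiveTransform(uv,np.float32([[0,0],[px,0],[px,px],[0,px]]))
    return cv2.warpPerspective(im["color"],H,(px,px),flags=cv2.INTER_CUBIC)
E
python3 - <<'E'
from h import *
for n,(x,y,w,h) in dict(scene=(195,140,160,120),top=(160,140,145,140)).items():
    im=pickle.load(open(n+"0.pkl","rb"))
    c=im["color"][y:y+h,x:x+w,::-1]
    cv2.imwrite(f"pics/{n}z.png",cv2.resize(c,None,fx=4,fy=4,interpolation=cv2.INTER_CUBIC))
im=pickle.load(open("scene0.pkl","rb"))
# spindle top approx full-res pixel
print(ray(im,[424/1.5,288/1.5],.054))
im=pickle.load(open("top0.pkl","rb"))
print(ray(im,[338/1.5,298/1.5],.054))
E
```

```text
[[0.62963299 0.04376419 0.054     ]]
[[0.62333599 0.04202557 0.054     ]]
```

View pics/scenez.png

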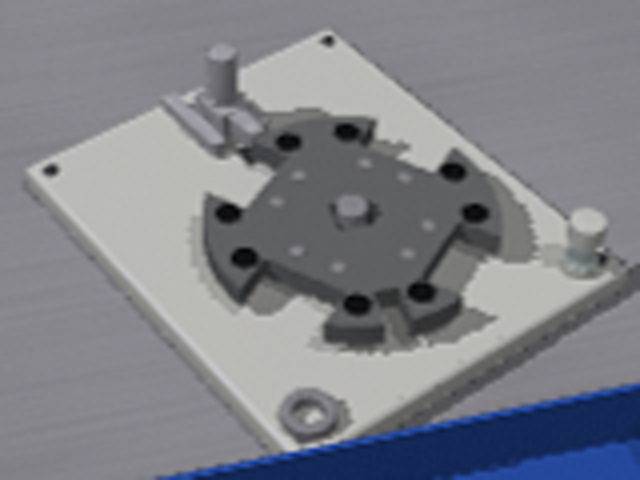

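View pics/topz.png

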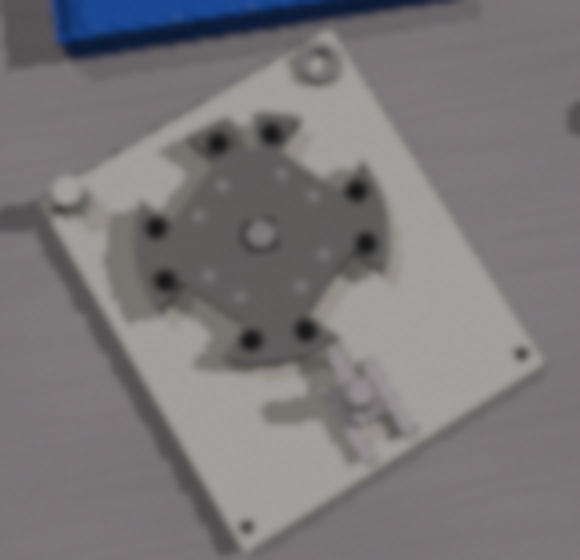

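```bash
cat > loc.py <<'E'
from h import *
def locate(im,verbose=True):
    c=im["color"].astype(int); hsv=cv2.cvtColor(im["color"],cv2.COLOR_RGB2HSV)
    P0=proj(im,[[.62,.04,.05]])[0]
    roi=np.zeros(c.shape[:2],np.uint8); cv2.circle(roi,tuple(int(v) for v in P0),115,1,-1)
    # black wells
    dark=((c.max(2)<45)&(roi>0)).astype(np.uint8)
    n,l,st,ce=cv2.connectedComponentsWithStats(dark)
    pts=[]
    for i in range(1,n):
        if 3<=st[i,4]<=80: pts.append((ce[i],st[i,4]))
    return pts
E
python3 - <<'E'
from loc import *
for n in("scene","top"):
    im=pickle.load(open(n+"0.pkl","rb"))
    for p,a in locate(im):
        w=ray(im,p,.046)[0]; print(n,p.round(1),a,w.round(4), "r",round(np.hypot(*(w[:2]-[.626,.043]))*1000), "z.02",ray(im,p,.02)[0].round(4))
    hsv=cv2.cvtColor(im["color"],cv2.COLOR_RGB2HSV)
    P0=proj(im,[[.6,.04,.02]])[0].astype(int)
    print(im["color"][P0[1]-60:P0[1]+70:10,P0[0]].tolist())
    yy,xx=(np.array(P0)[::-1])
    # top heights from range: deck points
E
```

```text
scene [239.7  83.4] 16 [0.0845 0.0536 0.046 ] r 542 z.02 [0.0381 0.0625 0.02  ]
scene [233.4  86.4] 7 [0.099  0.0293 0.046 ] r 527 z.02 [0.0531 0.0373 0.02  ]
scene [235.8  95.6] 64 [0.1581 0.0252 0.046 ] r 468 z.02 [0.1145 0.033  0.02  ]
scene [281.3 172.5] 20 [0.5527 0.063  0.046 ] r 76 z.02 [0.5245 0.0723 0.02  ]
scene [266.8 175.2] 18 [0.5539 0.0246 0.046 ] r 74 z.02 [0.5258 0.0324 0.02  ]
scene [307.8 182.5] 19 [0.6041 0.1163 0.046 ] r 76 z.02 [0.578  0.1276 0.02  ]
scene [251.5 192.9] 22 [ 0.6068 -0.027   0.046 ] r 73 z.02 [ 0.5807 -0.0213  0.02  ]
scene [313.4 192.9] 23 [0.6424 0.1173 0.046 ] r 76 z.02 [0.6177 0.1287 0.02  ]
scene [255.6 203.9] 25 [ 0.6451 -0.0263  0.046 ] r 72 z.02 [ 0.6205 -0.0205  0.02  ]
scene [257.5 210. ] 6 [ 0.6651 -0.0265  0.046 ] r 80 z.02 [ 0.6413 -0.0208  0.02  ]
scene [300.  212.5] 24 [0.6959 0.066  0.046 ] r 74 z.02 [0.6733 0.0753 0.02  ]
scene [284.  215.8] 27 [0.6969 0.0276 0.046 ] r 73 z.02 [0.6744 0.0354 0.02  ]
[[136, 134, 141], [134, 133, 139], [184, 185, 182], [185, 185, 183], [96, 98, 100], [94, 96, 97], [93, 94, 96], [94, 95, 97], [66, 67
[... 352 characters left out ...]
18 z.02 [0.6889 0.366  0.02  ]
top [198.5 196.5] 12 [0.6434 0.1159 0.046 ] r 75 z.02 [0.6491 0.1194 0.02  ]
top [251.  200.5] 12 [ 0.608  -0.0277  0.046 ] r 73 z.02 [ 0.6128 -0.0281  0.02  ]
top [200.8 209.8] 11 [0.6048 0.1145 0.046 ] r 75 z.02 [0.6095 0.1179 0.02  ]
top [114.1 216.4] 19 [0.6259 0.3544 0.046 ] r 311 z.02 [0.6312 0.3641 0.02  ]
top [236.  222.2] 10 [0.5546 0.023  0.046 ] r 74 z.02 [0.558 0.024 0.02 ]
top [222.5 224.5] 12 [0.5544 0.0607 0.046 ] r 74 z.02 [0.5577 0.0627 0.02  ]
[[95, 91, 95], [163, 159, 155], [123, 120, 119], [94, 92, 91], [95, 93, 92], [107, 102, 104], [94, 93, 92], [95, 93, 91], [95, 93, 93], [163, 159, 156], [162, 159, 156], [161, 158, 155], [162, 158, 156]]
```

```bash
cat >> loc.py <<'E'
def wells(im,ctr=(.626,.043)):
    W=[]
    for p,a in locate(im):
        w=ray(im,p,.046)[0][:2]; r=np.hypot(*(w-ctr))
        if a>=8 and .062<r<.085: W.append(w)
    return np.array(W)
def deck(im):
    c=im["color"].astype(int); lo=150 if im["color"].mean()>0 else 0
    hsv=cv2.cvtColor(im["color"],cv2.COLOR_RGB2HSV)
    m=((hsv[...,2]>150)&(hsv[...,1]<20)).astype(np.uint8)
    return m
E
python3 - <<'E'
from loc import *
allw=[]
for n,th in(("scene",165),("top",140)):
    im=pickle.load(open(n+"0.pkl","rb"))
    W=wells(im); allw.append(W); print(n,len(W),"centre",W.mean(0).round(4))
    lobe=[W[[i for i in range(len(W)) if np.hypot(*(W[i]-s))<.035]].mean(0) for s in [(.697,.046),(.554,.043),(.626,-.027),(.625,.116)]]
    v=lobe[0]-lobe[1]; u=lobe[3]-lobe[2]; print(np.round(lobe,4).tolist(),np.degrees([np.arctan2(v[1],v[0]),np.arctan2(u[1],u[0])-np.pi/2]))
    c=im["color"].min(2).astype(int)
    m=(c>th).astype(np.uint8); k,l=cv2.connectedComponents(m)
    P0=proj(im,[[.626,.043,.02]])[0]
    # component nearest deck: largest within roi
    roi=np.zeros_like(m); cv2.circle(roi,tuple(int(v) for v in P0),95,1,-1)
    cnt=np.bincount((l*roi).ravel()); cnt[0]=0; i=cnt.argmax()
    cs,_=cv2.findContours((l==i).astype(np.uint8),cv2.RETR_EXTERNAL,cv2.CHAIN_APPROX_NONE)
    C=max(cs,key=len)[:,0]; X=ray(im,C,.02)[:,:2]
    hull=cv2.convexHull((X*1000).astype(np.float32))
    r=cv2.minAreaRect(hull); print(r, cv2.boxPoints(r).round(1).tolist())
E
```

```text
scene 8 centre [0.6247 0.0452]
[[0.6964, 0.0468], [0.5533, 0.0438], [0.626, -0.0267], [0.6233, 0.1168]] [1.16662956 1.07641205]
((599.8594360351562, 23.610244750976562), (289.91546630859375, 232.0872802734375), 22.459514617919922) [[421.6000061035156, 75.5], [510.20001220703125, -139.0], [778.2000122070312, -28.299999237060547], [689.5, 186.1999969482422]]
top 8 centre [0.6257 0.0437]
[[0.697, 0.0453], [0.5545, 0.0419], [0.6273, -0.0275], [0.6241, 0.1152]] [1.37221239 1.29570286]
((601.2470703125, 26.596038818359375), (295.65545654296875, 233.29689025878906), 22.476879119873047) [[420.1000061035156, 77.9000015258789], [509.20001220703125, -137.6999969482422], [782.4000244140625, -24.700000762939453], [693.2000122070312, 190.89999389648438]]
```

```bash
python3 - <<'E'
from loc import *
S=pickle.load(open("scene0.pkl","rb"));T=pickle.load(open("top0.pkl","rb"))
c=np.array([.6252,.0445])
for n,im,D in(("s",S,[(277,150.3),(207.5,182.5)]),("t",T,[(160+521/4,140+353/4),(160+246/4,140+525/4)])):
    X=ray(im,D,.02)[:,:2]; d=X[0]-X[1]; print(n,X.round(4),np.linalg.norm(d), np.degrees(np.arctan2(d[1],d[0])))
    for a in (21.5,22.5,23.5):
        t=np.radians(a);R=np.array([[np.cos(t),-np.sin(t)],[np.sin(t),np.cos(t)]])
        print(a,((X-c)@R).round(4).tolist())
# spindle top, post
print("spindle",ray(S,[195+352/4,140+205/4],.054),ray(T,[160+262/4,140+232/4],.054))
print("posttop",ray(S,[195+223/4,140+51/4],.085),ray(T,[160+362/4,140+388/4],.085))
# top view range for post
for n,im in(("s",S),("t",T)):
    z=im["range_z"]; v,u=np.mgrid[:384,:512]
    W=im["world_to_cam"]; P=np.stack([(u-im["cx"])/im["fx"]*z,-(v-im["cy"])/im["fy"]*z,-z],-1)
    w=(P-W[:3,3])@W[:3,:3]
    xy=w[...,:2]-c; m=(np.hypot(xy[...,0],xy[...,1])<.17)&(w[...,2]>.068)&(xy[...,0]<0)&(z>0)
    print(n,m.sum(),np.median(w[m],0).round(4),w[m].max(0).round(4),w[m].min(0).round(4))
    dz=w[(np.hypot(xy[...,0],xy[...,1])<.07)&(z>0)&(np.hypot(xy[...,0],xy[...,1])>.02)][:,2]; print("rotor z",np.median(dz))
    m=(np.hypot(xy[...,0],xy[...,1])<.22)&(w[...,2]>.017)&(w[...,2]<.026)&(z>0)
    r=cv2.minAreaRect((w[m][:,:2]*1000).astype(np.float32)); print(r)
E
```

```text
s [[ 0.431   0.0869]
 [ 0.5167 -0.1225]] 0.22619595211035323 112.25471345556764
21.5 [[-0.1652, 0.1106], [-0.1622, -0.1156]]
22.5 [[-0.1632, 0.1135], [-0.1642, -0.1127]]
23.5 [[-0.1612, 0.1163], [-0.1661, -0.1098]]
t [[ 0.5159 -0.1248]
 [ 0.4303  0.084 ]] 0.22568951878272747 -67.70039190916498
21.5 [[-0.1637, -0.1175], [-0.1669, 0.1082]]
22.5 [[-0.1657, -0.1146], [-0.165, 0.1111]]
23.5 [[-0.1677, -0.1117], [-0.163, 0.1139]]
spindle [[0.62735494 0.04525829 0.054     ]] [[0.62512821 0.04129375 0.054     ]]
posttop [[ 0.50402969 -0.0047221   0.085     ]] [[ 0.50466997 -0.01019988  0.085     ]]
s 60 [ 0.5092 -0.0058  0.0819] [0.5149 0.0037 0.0871] [ 0.4956 -0.0139  0.0682]
rotor z 0.04529091587355233
((625.2243041992188, 37.63502502441406), (397.8595275878906, 309.6705627441406), 8.396119117736816)
t 39 [ 0.5027 -0.0081  0.0838] [ 5.11e-01 -3.00e-04  8.71e-02] [ 0.4944 -0.0167  0.0714]
rotor z 0.04490685805517272
((615.3120727539062, 33.49757385253906), (383.2313232421875, 310.25555419921875), 7.84171724319458)
```

```bash
python3 -m pendant '[[[0,0,0],[0.01,-0.01,0],1],[[0,0,0],[0.025,-0.02,0],1],[[0,0,0],[0.034,-0.03,0],1],[[0,0,0],[0.034,-0.03,0],1],[[0,0,0],[0.034,-0.03,0],1],[[0,0,0],[0.034,-0.03,0],1],[[0,0,0],[0.034,-0.03,0],1],[[0,0,0],[0.034,-0.03,0],1]]' 5
```

```text
time: 1.1
position: [0.3342, -0.3713, 0.2225]
tool_rot: [3.12, 0.363, -0.0]
ft_force: [0.8, 0.1, 0.4]
grip_width: 0.171
```

```bash
cat > st.py <<'E'
from h import *
from bench import monitor
from scipy.spatial.transform import Rotation as Ro
s=monitor.get_state(); p=np.array(s["position"]);R=Ro.from_rotvec(s["tool_rot"]).as_matrix()
yaw=np.degrees(np.arctan2(R[1,0],R[0,0]))
C=np.array([.6255,.0440]); d=p[:2]-C
print("t",round(s["time"],2),"p",p.round(4),"yaw",yaw.round(2),"tilt",np.degrees(np.arccos(-R[2,2])).round(2),"F",np.round(s["ft_force"],1),"grip",round(s["grip_width"],3))
print("q",np.round(s["joint_positions"],2),"polar r,ang",np.hypot(*d).round(4),np.degrees(np.arctan2(d[1],d[0])).round(1), "deckxy",((d@Ro.from_euler('z',22.3,degrees=True).as_matrix()[:2,:2])*1000).round(1))
import sys
if len(sys.argv)>2:
    t=np.array([float(v) for v in sys.argv[1:3]]); e=R[:2,:2].T@(t-p[:2]); print("to target tool tx,ty",e.round(4))
E
python3 st.py .677 .099
```

```text
t 1.1 p [ 0.3342 -0.3713  0.2225] yaw 13.28 tilt 0.01 F [0.8 0.1 0.4] grip 0.171
q [ 1.07  0.01 -0.29  1.81  0.    1.32 -0.56] polar r,ang 0.5073 -125.1 deckxy [-427.1 -273.7]
to target tool tx,ty [ 0.4417 -0.3789]
```

```bash
python3 -m pendant '[[[0,0,0],[0.034,-0.029,0],1],[[0,0,0],[0.034,-0.029,0],1],[[0,0,0],[0.034,-0.029,0],1],[[0,0,0],[0.034,-0.029,0],1],[[0,0,0],[0.034,-0.029,0],1],[[0,0,0],[0.034,-0.029,0],1],[[0,0,0],[0.034,-0.029,0],1],[[0,0,0],[0.034,-0.029,0],1]]'; python3 st.py .677 .099
```

```text
time: 2.1
position: [0.5451, -0.0835, 0.2225]
tool_rot: [3.12, 0.363, -0.0]
ft_force: [0.4, -1.3, -0.6]
grip_width: 0.002
t 2.1 p [ 0.5451 -0.0835  0.2225] yaw 13.26 tilt 0.04 F [ 0.4 -1.3 -0.6] grip 0.002
q [ 0.68  0.16 -0.63  1.68  0.09  1.34 -1.31] polar r,ang 0.1507 -122.2 deckxy [-122.7  -87.5]
to target tool tx,ty [ 0.1702 -0.1474]
```

```bash
python3 -m pendant '[[[0,0,0],[0.034,-0.03,0],1],[[0,0,0],[0.034,-0.03,0],1],[[0,0,0],[0.034,-0.03,0],1],[[0,0,0],[0.034,-0.03,0],1],[[0,0,0],[0.02,-0.017,0],1],[[0,0,-10],[0,0,0],1],[[0,0,-10],[0,0,0],1],[[0,0,-10],[0,0,0],1]]'; python3 -m pendant '[[[0,0,-10.5],[0,0,0],1],[[0,0,-10.5],[0,0,0],1],[[0,0,-10.5],[0,0,0],1],[[0,0,-10.5],[0,0,0],1],[[0,0,-10.5],[0,0,0],1],[[0,0,-10.5],[0,0,0],1],[[0,0,-10.5],[0,0,0],1],[[0,0,-10.5],[0,0,0],1]]';python3 st.py .677 .099
```

```text
time: 3.1
position: [0.6647, 0.0846, 0.2223]
tool_rot: [2.916, 1.168, -0.001]
ft_force: [-0.1, 0.5, -0.9]
grip_width: 0.003
time: 4.1
position: [0.6647, 0.0843, 0.2225]
tool_rot: [-1.386, -2.819, 0.001]
ft_force: [-0.6, -0.5, -0.2]
grip_width: 0.007
t 4.1 p [0.6647 0.0843 0.2225] yaw 127.64 tilt 0.05 F [-0.6 -0.5 -0.2] grip 0.007
q [ 0.54  0.57 -1.05  1.37  0.49  1.48  0.18] polar r,ang 0.0562 45.8 deckxy [51.6 22.4]
to target tool tx,ty [0.0041 0.0187]
```

```bash
python3 -m pendant '[[[0,0,-10.5],[0,0,0],1],[[0,0,-10.5],[0,0,0],1],[[0,0,-10.5],[0,0,0],1],[[0,0,-10.5],[0,0,0],1],[[0,0,-10.5],[0,0,0],1],[[0,0,-10.5],[0,0,0],1],[[0,0,-10.5],[0,0,0],1],[[0,0,-10.5],[0,0,0],1]]';python3 -m pendant '[[[0,0,-10.5],[0,0,0],1],[[0,0,-3.9],[0,0,0],1],[[0,0,0],[-0.010,0,0],1],[[0,0,0],[-0.010,0,0],1],[[0,0,0],[0,0,0],1]]'; python3 st.py .6775 .0980
python3 - <<'E'
from bench import eyes
import cv2,pickle
for n in("scene","top"):
    im=eyes.get_image(n); pickle.dump(im,open(n+"1.pkl","wb"))
im=pickle.load(open("scene1.pkl","rb"))
cv2.imwrite("pics/s1.png",cv2.resize(im["color"][60:260,120:400,::-1],None,fx=2.5,fy=2.5))
E
```

```text
time: 5.1
position: [0.6648, 0.0842, 0.2224]
tool_rot: [0.856, -3.022, 0.001]
ft_force: [-0.2, 0.8, -0.4]
grip_width: 0.002
time: 5.72
position: [0.6796, 0.0994, 0.2225]
tool_rot: [-1.22, 2.895, 0.001]
ft_force: [0.1, -0.3, -0.2]
grip_width: 0.006
t 5.72 p [0.6796 0.0994 0.2225] yaw -134.31 tilt 0.03 F [ 0.1 -0.3 -0.2] grip 0.006
q [ 0.59  0.75 -1.3   1.32  0.71  1.58  1.75] polar r,ang 0.0775 45.7 deckxy [71.1 30.8]
to target tool tx,ty [0.0025 0.0005]
```

View pics/s1.png

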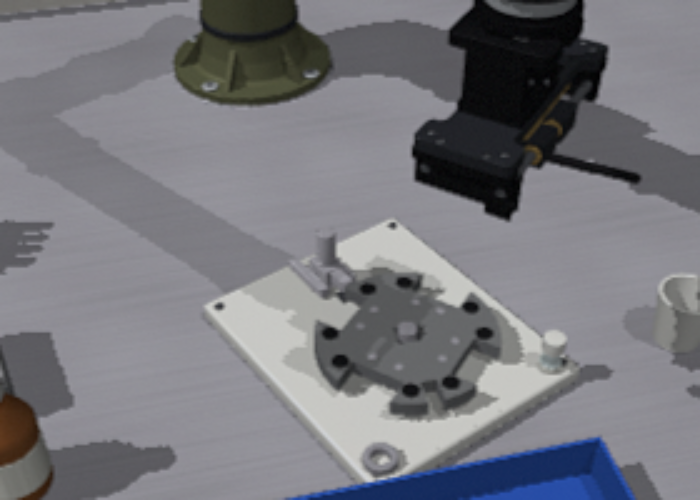

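```bash
python3 -m pendant '[[[0,0,0],[0.002,0,0.04],1],[[0,0,0],[0,0,0.04],1],[[0,0,0],[0,0,0.04],1],[[0,0,0],[0,0,0.03],1],[[0,0,0],[0,0,0],1]]'; python3 st.py .6775 .0980
```

```text
time: 6.45
position: [0.6766, 0.0951, 0.07]
tool_rot: [1.215, -2.892, -0.001]
ft_force: [0.5, 0.2, 0.0]
grip_width: 0.005
t 6.45 p [0.6766 0.0951 0.07  ] yaw -134.41 tilt 0.27 F [0.5 0.2 0. ] grip 0.005
q [ 0.6   0.86 -1.21  1.49  0.81  1.36  1.69] polar r,ang 0.0723 45.0 deckxy [66.6 27.9]
to target tool tx,ty [-0.0027  0.0013]
```

```bash
python3 -m pendant '[[[0,0,0],[-0.003,0.0015,0],1],[[0,0,0],[0,0,0.010],1],[[0,0,0],[0,0,0.009],1],[[0,0,0],[0,0,0.009],1],[[0,0,0],[0,0,0.008],1],[[0,0,0],[0,0,0],1]]'; python3 st.py .6775 .0980
```

```text
time: 7.2
position: [0.6786, 0.0992, 0.0355]
tool_rot: [1.217, -2.894, -0.0]
ft_force: [-0.2, -0.9, 0.6]
grip_width: 0.003
t 7.2 p [0.6786 0.0992 0.0355] yaw -134.38 tilt 0.09 F [-0.2 -0.9  0.6] grip 0.003
q [ 0.58  0.89 -1.19  1.51  0.84  1.31  1.67] polar r,ang 0.0766 46.1 deckxy [70.1 30.9]
to target tool tx,ty [ 0.0016 -0.    ]
```

```bash
python3 -m pendant '[[[0,0,2],[0,-0.0027,0],1],[[0,0,2],[0,-0.0027,0],1],[[0,0,2],[0,-0.0027,0],1]]'; python3 -m pendant '[[[0,0,2],[0,-0.0027,0],1]]';python3 -m pendant '[[[0,0,2],[0,-0.0027,0],1]]';python3 -m pendant '[[[0,0,2],[0,-0.0027,0],1]]';python3 st.py .6775 .0980
```

```text
time: 7.58
position: [0.6851, 0.0934, 0.0368]
tool_rot: [-1.061, 2.957, -0.001]
ft_force: [-0.6, -0.3, 0.2]
grip_width: 0.009
time: 7.7
position: [0.6867, 0.0913, 0.0367]
tool_rot: [-1.009, 2.975, -0.0]
ft_force: [-0.0, 0.3, 0.4]
grip_width: 0.007
time: 7.82
position: [0.6882, 0.0892, 0.0366]
tool_rot: [-0.957, 2.992, -0.0]
ft_force: [-0.8, 0.8, -0.3]
grip_width: 0.014
time: 7.95
position: [0.6897, 0.0873, 0.0365]
tool_rot: [0.905, -3.008, -0.0]
ft_force: [-0.3, 1.1, -0.0]
grip_width: 0.005
t 7.95 p [0.6897 0.0873 0.0365] yaw -146.51 tilt 0.02 F [-0.3  1.1 -0. ] grip 0.005
q [ 0.57  0.88 -1.15  1.49  0.81  1.3   1.5 ] polar r,ang 0.0774 34.0 deckxy [75.8 15.7]
to target tool tx,ty [0.0042 0.0157]
```

```bash
python3 -m pendant '[[[0,0,2],[0,-0.0027,0.001],1]]'; python3 -m pendant '[[[0,0,2],[0,-0.0027,0.001],1]]';python3 -m pendant '[[[0,0,2],[0,-0.0027,0.001],1]]';python3 -m pendant '[[[0,0,2],[0,-0.0027,0],1]]';python3 st.py .6775 .0980
python3 - <<'E'
from bench import eyes
import cv2,pickle
im=eyes.get_image("scene")
cv2.imwrite("pics/s2.png",cv2.resize(im["color"][120:250,180:360,::-1],None,fx=4,fy=4))
E
```

```text
time: 8.07
position: [0.6911, 0.0854, 0.0356]
tool_rot: [0.853, -3.023, -0.001]
ft_force: [-0.7, 1.0, -0.5]
grip_width: 0.006
time: 8.2
position: [0.6925, 0.0829, 0.0345]
tool_rot: [0.8, -3.038, -0.001]
ft_force: [-0.6, 1.0, 0.5]
grip_width: 0.006
time: 8.32
position: [0.6939, 0.0804, 0.0335]
tool_rot: [0.747, -3.051, -0.0]
ft_force: [-0.3, 1.6, -0.2]
grip_width: 0.005
time: 8.45
position: [0.6952, 0.0778, 0.0334]
tool_rot: [0.693, -3.064, -0.0]
ft_force: [0.5, 0.9, -0.7]
grip_width: 0.005
t 8.45 p [0.6952 0.0778 0.0334] yaw -154.5 tilt 0.01 F [ 0.5  0.9 -0.7] grip 0.005
q [ 0.57  0.87 -1.12  1.48  0.8   1.29  1.38] polar r,ang 0.0775 25.9 deckxy [77.3  4.9]
to target tool tx,ty [0.0073 0.0258]
```

View pics/s2.png

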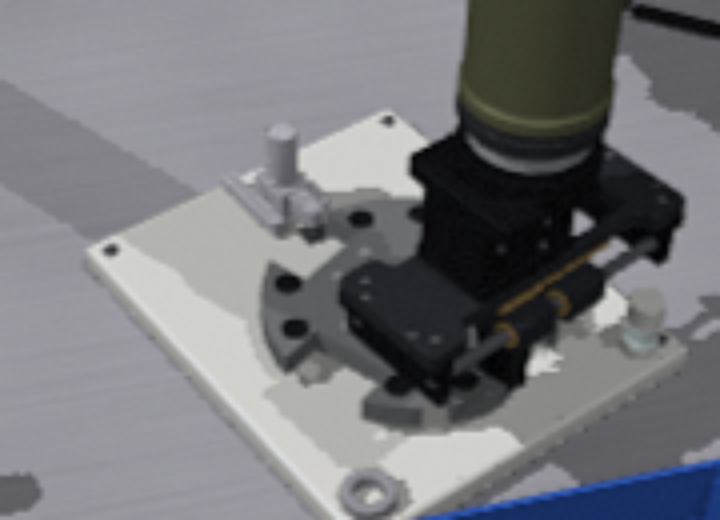

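```bash
python3 -m pendant '[[[0,0,3],[0.0001,-0.004,0],1],[[0,0,4],[0.0002,-0.0054,0],1],[[0,0,4],[0.0002,-0.0054,0],1],[[0,0,4],[0.0002,-0.0054,0],1],[[0,0,4],[0.0002,-0.0054,0],1],[[0,0,4],[0.0002,-0.0054,0],1],[[0,0,4],[0.0002,-0.0054,0],1],[[0,0,4],[0.0002,-0.0054,0],1]]';python3 st.py
```

```text
time: 9.5
position: [0.7024, 0.037, 0.0334]
tool_rot: [0.152, 3.138, 0.0]
ft_force: [0.1, 0.8, 0.6]
grip_width: 0.005
t 9.5 p [0.7024 0.037  0.0334] yaw 174.47 tilt 0.01 F [0.1 0.8 0.6] grip 0.005
q [ 0.58  0.82 -1.03  1.47  0.72  1.26  0.94] polar r,ang 0.0773 -5.2 deckxy [ 68.5 -35.6]
```

```bash
python3 -m pendant '[[[0,0,4],[0.0002,-0.0054,0],1],[[0,0,4],[0.0002,-0.0054,0],1],[[0,0,4],[0.0002,-0.0054,0],1],[[0,0,4],[0.0002,-0.0054,0],1],[[0,0,4],[0.0002,-0.0054,0],1],[[0,0,4],[0.0002,-0.0054,0],1],[[0,0,4],[0.0002,-0.0054,0],1],[[0,0,4],[0.0002,-0.0054,0],1]]';python3 st.py
```

```text
time: 10.5
position: [0.687, -0.0025, 0.0337]
tool_rot: [1.01, 2.974, 0.001]
ft_force: [0.5, 1.0, 0.7]
grip_width: 0.005
t 10.5 p [ 0.687  -0.0025  0.0337] yaw 142.48 tilt 0.05 F [0.5 1.  0.7] grip 0.005
q [ 0.61  0.75 -0.94  1.52  0.63  1.2   0.48] polar r,ang 0.0771 -37.1 deckxy [ 39.2 -66.3]
```

```bash
python3 -m pendant '[[[0,0,4],[0.0002,-0.0054,0],1],[[0,0,4],[0.0002,-0.0054,0],1],[[0,0,4],[0.0002,-0.0054,0],1],[[0,0,4],[0.0002,-0.0054,0],1],[[0,0,4],[0.0002,-0.0054,0],1],[[0,0,4],[0.0002,-0.0054,0],1],[[0,0,4],[0.0002,-0.0054,0],1],[[0,0,4],[0.0002,-0.0054,0],1]]';python3 st.py
```

```text
time: 11.5
position: [0.6529, -0.028, 0.0339]
tool_rot: [1.791, 2.58, 0.001]
ft_force: [1.8, 1.0, 0.4]
grip_width: 0.006
t 11.5 p [ 0.6529 -0.028   0.0339] yaw 110.47 tilt 0.09 F [1.8 1.  0.4] grip 0.006
q [ 0.64  0.64 -0.86  1.61  0.52  1.13  0.  ] polar r,ang 0.077 -69.1 deckxy [ -1.9 -77. ]
```

```bash
python3 -m pendant '[[[0,0,4],[0.0002,-0.0054,0],1],[[0,0,4],[0.0002,-0.0054,0],1],[[0,0,4],[0.0002,-0.0054,0],1],[[0,0,4],[0.0002,-0.0054,0],1],[[0,0,4],[0.0002,-0.0054,0],1],[[0,0,3],[0.0001,-0.004,0],1],[[0,0,2],[0,-0.0027,0],1],[[0,0,1],[0,-0.0013,0],1]]';python3 st.py
python3 - <<'E'
from bench import eyes
import cv2,pickle
for n in("scene","top"):
    im=eyes.get_image(n); pickle.dump(im,open(n+"3.pkl","wb"))
    x,y=(180,120) if n=="scene" else (150,130)
    cv2.imwrite(f"pics/{n}3.png",cv2.resize(im["color"][y:y+140,x:x+180,::-1],None,fx=4,fy=4,interpolation=cv2.INTER_CUBIC))
E
```

```text
time: 12.5
position: [0.6183, -0.0327, 0.0339]
tool_rot: [2.323, 2.113, 0.001]
ft_force: [1.4, 0.8, 1.7]
grip_width: 0.006
t 12.5 p [ 0.6183 -0.0327  0.0339] yaw 84.58 tilt 0.06 F [1.4 0.8 1.7] grip 0.006
q [ 0.63  0.54 -0.79  1.71  0.43  1.08 -0.39] polar r,ang 0.077 -95.3 deckxy [-35.7 -68.2]
```

View pics/scene3.png

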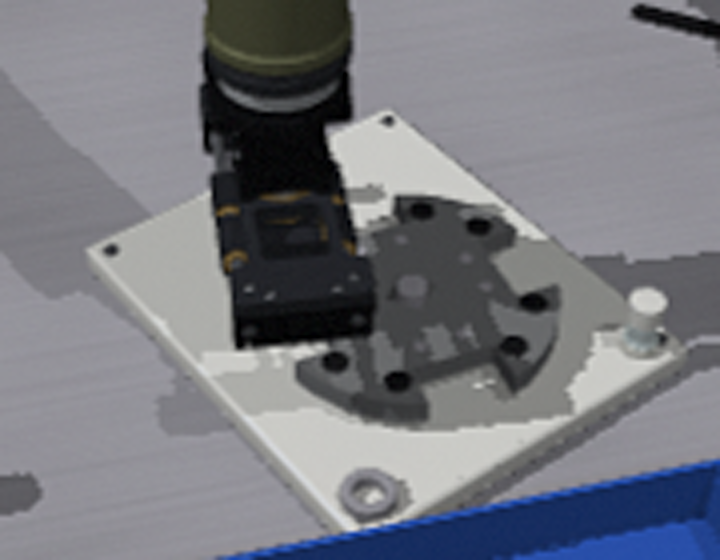

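View pics/top3.png

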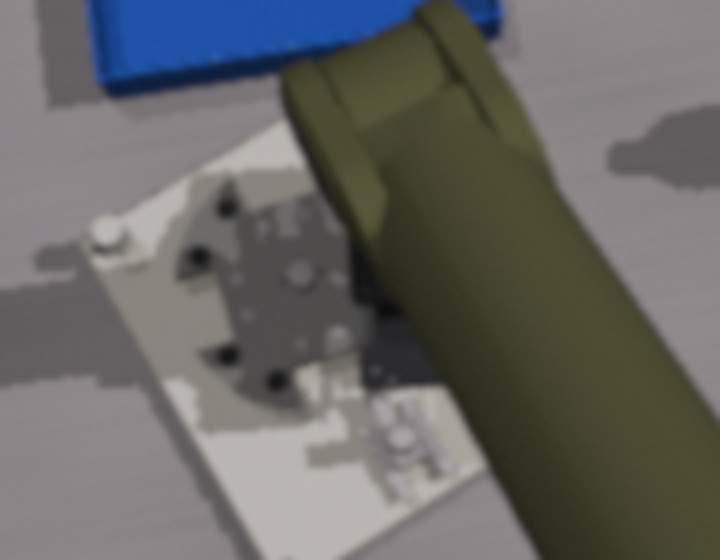

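```bash
cat > rot.py <<'E'
from loc import *
import sys
from scipy.optimize import least_squares
half=np.degrees(np.arctan2(.0191,.0713))
for n in("scene","top"):
    im=pickle.load(open(n+sys.argv[1]+".pkl","rb"))
    C={"scene":np.array([.6247,.0452]),"top":np.array([.6257,.0437])}[n]
    out=[]
    for p,a in locate(im):
        w=ray(im,p,.046)[0][:2]-C; r=np.hypot(*w)
        if a>=7 and .068<r<.080:
            d=np.degrees(np.arctan2(w[1],w[0])); out.append((round(d,1),round(r*1000,1)))
    print(n,out)
    A=np.array([o[0] for o in out])
    # phase mod 90: wells at phi+-half
    best=min(np.arange(0,90,.1),key=lambda f:np.sum(np.minimum.reduce([abs((A-f-s*half+45)%90-45) for s in(-1,1)])**2))
    print(" phase mod 90:",round(best,1),"-> goal 22.3(180+) ; slot cand:",round(best-90*2,1), "resid",np.minimum.reduce([abs((A-best-s*half+45)%90-45) for s in(-1,1)]).round(1))
E
python3 rot.py 3; python3 rot.py 0
```

```text
scene [(np.float64(161.1), np.float64(74.9)), (np.float64(129.1), np.float64(74.3)), (np.float64(70.2), np.float64(72.8)), (np.float64(38.6), np.float64(71.8)), (np.float64(-53.1), np.float64(72.9)), (np.float64(25.0), np.float64(80.0)), (np.float64(-22.4), np.float64(72.7))]
 phase mod 90: 51.9 -> goal 22.3(180+) ; slot cand: -128.1 resid [ 4.2  2.2  3.3  1.7  0.  11.9  0.7]
top [(np.float64(38.8), np.float64(71.7)), (np.float64(70.1), np.float64(72.9)), (np.float64(129.2), np.float64(74.9)), (np.float64(158.8), np.float64(75.5))]
 phase mod 90: 54.2 -> goal 22.3(180+) ; slot cand: -125.8 resid [0.4 0.9 0.  0.4]
scene [(np.float64(166.1), np.float64(74.2)), (np.float64(-163.8), np.float64(73.7)), (np.float64(106.1), np.float64(74.0)), (np.float64(-103.9), np.float64(74.4)), (np.float64(76.2), np.float64(74.2)), (np.float64(-74.1), np.float64(74.4)), (np.float64(16.2), np.float64(74.2)), (np.float64(-13.7), np.float64(74.4))]
 phase mod 90: 1.1 -> goal 22.3(180+) ; slot cand: -178.9 resid [0.  0.1 0.  0.  0.1 0.2 0.1 0.2]
top [(np.float64(-13.9), np.float64(73.8)), (np.float64(16.4), np.float64(73.9)), (np.float64(-73.6), np.float64(74.0)), (np.float64(76.2), np.float64(74.4)), (np.float64(-103.9), np.float64(73.6)), (np.float64(106.4), np.float64(73.8)), (np.float64(-163.8), np.float64(74.1)), (np.float64(166.6), np.float64(73.3))]
 phase mod 90: 1.3 -> goal 22.3(180+) ; slot cand: -178.7 resid [0.2 0.1 0.1 0.1 0.2 0.1 0.1 0.3]
```

```bash
python3 -m pendant '[[[0,0,3],[0.0001,-0.004,0],1],[[0,0,4],[0.0002,-0.0054,0],1],[[0,0,4],[0.0002,-0.0054,0],1],[[0,0,4],[0.0002,-0.0054,0],1],[[0,0,4],[0.0002,-0.0054,0],1],[[0,0,4],[0.0002,-0.0054,0],1],[[0,0,4],[0.0002,-0.0054,0],1],[[0,0,2],[0,-0.0027,0],1]]';python3 st.py
python3 - <<'E'
from bench import eyes
import cv2,pickle
for n in("scene","top"):
    im=eyes.get_image(n); pickle.dump(im,open(n+"4.pkl","wb"))
    x,y=(180,120) if n=="scene" else (150,130)
    cv2.imwrite(f"pics/{n}4.png",cv2.resize(im["color"][y:y+140,x:x+180,::-1],None,fx=4,fy=4,interpolation=cv2.INTER_CUBIC))
E
python3 rot.py 4
```

```text
time: 13.6
position: [0.5816, -0.0194, 0.0336]
tool_rot: [2.779, 1.464, -0.0]
ft_force: [1.3, -0.0, 0.7]
grip_width: 0.008
t 13.6 p [ 0.5816 -0.0194  0.0336] yaw 55.58 tilt 0.03 F [ 1.3 -0.   0.7] grip 0.008
q [ 0.59  0.44 -0.72  1.8   0.34  1.02 -0.87] polar r,ang 0.0772 -124.7 deckxy [-64.7 -42. ]
scene [(np.float64(-171.7), np.float64(75.9)), (np.float64(129.6), np.float64(76.2)), (np.float64(101.2), np.float64(75.8)), (np.float64(-82.5), np.float64(72.9)), (np.float64(40.5), np.float64(72.4)), (np.float64(-51.7), np.float64(72.1)), (np.float64(9.8), np.float64(72.0))]
 phase mod 90: 24.3 -> goal 22.3(180+) ; slot cand: -155.7 resid [1.  0.3 1.9 1.8 1.2 1.  0.5]
top [(np.float64(39.9), np.float64(72.8)), (np.float64(100.5), np.float64(75.4)), (np.float64(129.2), np.float64(75.3))]
 phase mod 90: 24.9 -> goal 22.3(180+) ; slot cand: -155.1 resid [0.  0.6 0.7]
```

View pics/scene4.png

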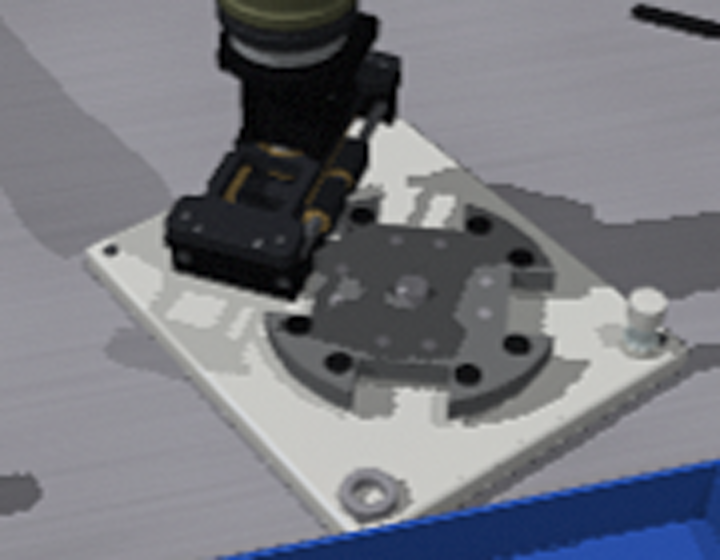

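View pics/top4.png

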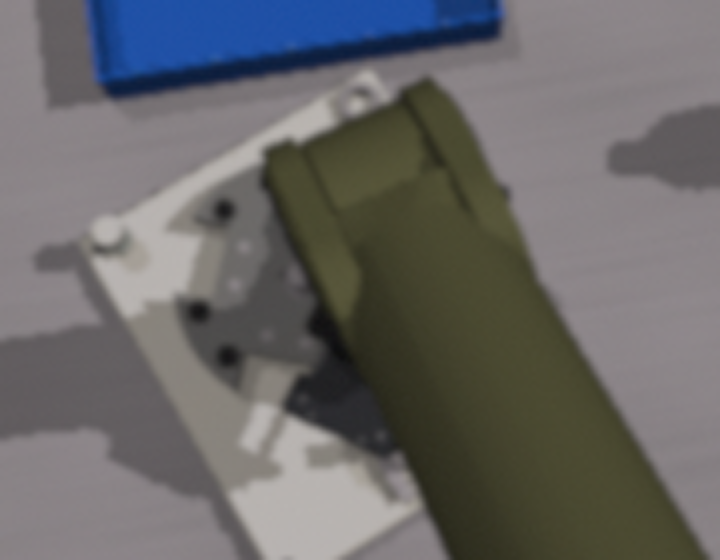

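```bash
python3 -m pendant '[[[0,0,0],[0,-0.0013,0],1],[[0,0,0],[0,-0.0011,0],1],[[0,0,0],[0,0,0],1],[[0,0,0],[0,0.004,0],1],[[0,0,0],[0,0.004,0],1],[[0,0,0],[0,0,0],1]]';python3 st.py
python3 -m pendant '[[[0,0,0],[0,0,-0.02],1],[[0,0,0],[0,0,-0.04],1],[[0,0,0],[0,0,-0.05],1],[[0,0,0],[-0.06,0.06,-0.05],1],[[0,0,0],[-0.06,0.06,0],1],[[0,0,0],[-0.06,0.06,0],1],[[0,0,0],[0,0.04,0],1],[[0,0,0],[0,0,0],1]]';python3 st.py
```

```text
time: 14.45
position: [0.5863, -0.0229, 0.0333]
tool_rot: [-2.779, -1.465, 0.001]
ft_force: [0.2, -0.5, -0.6]
grip_width: 0.006
t 14.45 p [ 0.5863 -0.0229  0.0333] yaw 55.59 tilt 0.02 F [ 0.2 -0.5 -0.6] grip 0.006
q [ 0.59  0.45 -0.72  1.79  0.34  1.03 -0.86] polar r,ang 0.0775 -120.4 deckxy [-61.6 -47. ]
time: 15.45
position: [0.653, -0.2235, 0.1755]
tool_rot: [-2.781, -1.46, -0.002]
ft_force: [-0.4, 0.9, -0.3]
grip_width: 0.003
t 15.45 p [ 0.653  -0.2235  0.1755] yaw 55.41 tilt 0.07 F [-0.4  0.9 -0.3] grip 0.003
q [ 0.76  0.51 -0.66  1.38  0.31  1.35 -0.51] polar r,ang 0.2689 -84.1 deckxy [ -76.  -257.9]
```

```bash
cat > snap.py <<'E'
from bench import eyes
import cv2,pickle,sys
k=sys.argv[1]
for n in("scene","top"):
    im=eyes.get_image(n); pickle.dump(im,open(n+k+".pkl","wb"))
    x,y=(180,120) if n=="scene" else (150,130)
    cv2.imwrite(f"pics/{n}{k}.png",cv2.resize(im["color"][y:y+140,x:x+180,::-1],None,fx=4,fy=4,interpolation=cv2.INTER_CUBIC))
E
python3 snap.py 5; python3 rot.py 5
```

```text
scene [(np.float64(-173.8), np.float64(76.4)), (np.float64(128.6), np.float64(76.3)), (np.float64(-143.5), np.float64(74.9)), (np.float64(99.4), np.float64(75.3)), (np.float64(-84.3), np.float64(73.3)), (np.float64(38.6), np.float64(72.6)), (np.float64(-53.8), np.float64(72.6)), (np.float64(8.3), np.float64(71.0))]
 phase mod 90: 22.4 -> goal 22.3(180+) ; slot cand: -157.6 resid [1.2 1.2 0.9 2.  1.7 1.2 1.2 0.9]
top [(np.float64(8.2), np.float64(71.3)), (np.float64(-53.6), np.float64(72.4)), (np.float64(38.7), np.float64(72.4)), (np.float64(-83.9), np.float64(72.7)), (np.float64(98.7), np.float64(75.5)), (np.float64(128.1), np.float64(75.8)), (np.float64(-143.9), np.float64(73.8)), (np.float64(-173.2), np.float64(75.5))]
 phase mod 90: 22.4 -> goal 22.3(180+) ; slot cand: -157.6 resid [0.8 1.  1.3 1.3 1.3 0.7 1.3 0.6]
```

View pics/scene5.png

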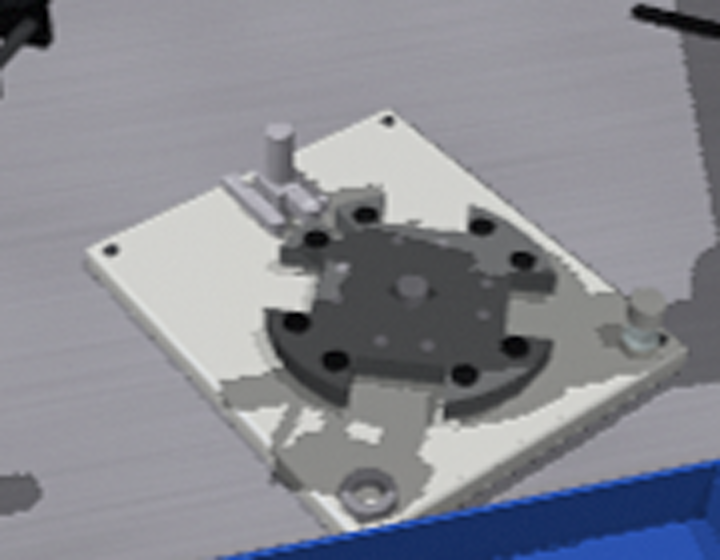

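View pics/top5.png

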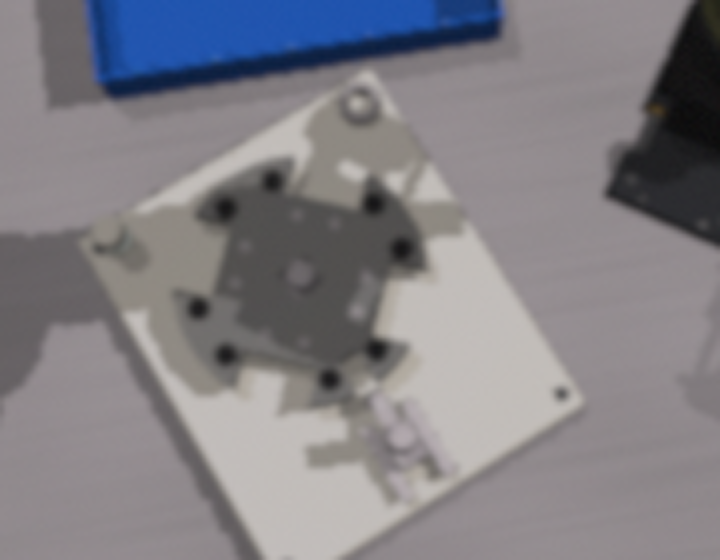

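```bash
cat > fit.py <<'E'
from loc import *
import sys
half=np.arctan2(.0192,.0714); R0=.074
base=np.array([k*np.pi/2+s*half for k in range(4) for s in(-1,1)])
Mod=R0*np.c_[np.cos(base),np.sin(base)]
t=np.radians(22.3); ex=np.array([np.cos(t),np.sin(t)]); ey=np.array([-ex[1],ex[0]])
for n in("scene","top"):
    im=pickle.load(open(n+sys.argv[1]+".pkl","rb"))
    P=[]
    for p,a in locate(im):
        w=ray(im,p,.046)[0][:2]
        if a>=7 and .066<np.hypot(*(w-[.625,.0445]))<.081: P.append(w)
    P=np.array(P); c=P.mean(0); th=t
    for _ in range(10):
        c_,s_=np.cos(th),np.sin(th); M=Mod@np.array([[c_,s_],[-s_,c_]])
        idx=[np.argmin(np.hypot(*(M+c-p).T)) for p in P]
        A=Mod[idx]; Am=A.mean(0);Pm=P.mean(0)
        num=np.sum((A-Am)[:,0]*(P-Pm)[:,1]-(A-Am)[:,1]*(P-Pm)[:,0]); den=np.sum((A-Am)*(P-Pm))
        th=np.arctan2(num,den); c_,s_=np.cos(th),np.sin(th); c=Pm-Am@np.array([[c_,s_],[-s_,c_]])
    res=np.hypot(*(P-(A@np.array([[c_,s_],[-s_,c_]])+c)).T)
    mouth=c-.09*np.array([c_,s_])
    print(n,len(P),"rotor c",c.round(4),"ang",np.degrees(th).round(2),"res mm",(res*1000).round(1),"mouth",mouth.round(4))
E
python3 fit.py 0; python3 fit.py 5
python3 - <<'E'
from loc import *
S=pickle.load(open("scene5.pkl","rb"));T=pickle.load(open("top5.pkl","rb"))
def crop(im,x,y,w,h,f,name): cv2.imwrite(name,cv2.resize(im["color"][y:y+h,x:x+w,::-1],None,fx=f,fy=f,interpolation=cv2.INTER_CUBIC))
crop(S,230,145,60,60,10,"pics/s5z.png"); crop(T,220,190,60,60,10,"pics/t5z.png")
E
```

```text
scene 8 rotor c [0.6247 0.0452] ang 1.15 res mm [0.2 0.3 0.  0.4 0.3 0.5 0.2 0.4] mouth [0.5348 0.0434]
top 8 rotor c [0.6257 0.0437] ang 1.32 res mm [0.3 0.2 0.1 0.4 0.5 0.2 0.2 0.8] mouth [0.5357 0.0416]
scene 8 rotor c [0.6223 0.0458] ang 22.46 res mm [0.6 0.3 0.9 0.5 0.2 0.5 0.5 0.8] mouth [0.5392 0.0114]
top 8 rotor c [0.6238 0.0446] ang 22.39 res mm [0.9 0.4 0.6 0.3 0.4 0.1 1.2 0.4] mouth [0.5406 0.0103]
```

View pics/s5z.png

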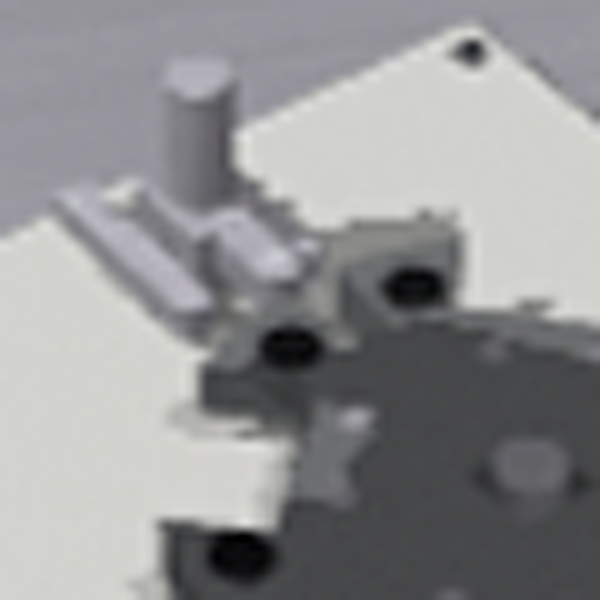

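View pics/t5z.png

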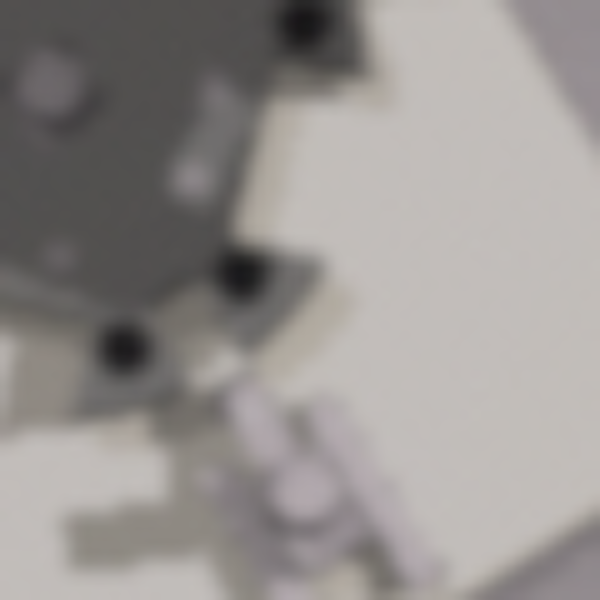

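```bash
python3 - <<'E'
from loc import *
S=pickle.load(open("scene5.pkl","rb"));T=pickle.load(open("top5.pkl","rb"))
t=np.radians(22.3); ex=np.array([np.cos(t),np.sin(t)]); ey=np.array([-ex[1],ex[0]])
for im,post,sp,mouth,C in((S,(249.4,152.3),(282.7,190.4),(.5392,.0114),(.6223,.0458)),(T,(250.0,238.0),(224.7,198.0),(.5406,.0103),(.6238,.0446))):
    sp3=ray(im,sp,.054)[0][:2]
    for nm,q in(("post",ray(im,post,.085)[0][:2]),("mouth",np.array(mouth)),("rotc",np.array(C))): print(nm,q.round(4),"rel spindle, deck mm",((q-sp3)@np.c_[ex,ey]*1000).round(1))
    print("spindle",sp3.round(4))
# triangulate post & spindle midpoints
def tri(a,b):
    o=[];d=[]
    for im,uv in((S,a),(T,b)):
        p1=ray(im,uv,0.)[0];p2=ray(im,uv,.1)[0]; o.append(p1); v=p2-p1; d.append(v/np.linalg.norm(v))
    k=np.linalg.lstsq(np.c_[d[0],-d[1]],o[1]-o[0],rcond=None)[0]
    return (o[0]+k[0]*d[0]),(o[1]+k[1]*d[1])
print(tri((249.4,152.3),(250.0,238.0)),tri((282.7,190.4),(224.7,198.0)))
E
```

```text
post [ 0.5014 -0.0076] rel spindle, deck mm [-133.9   -2.4]
mouth [0.5392 0.0114] rel spindle, deck mm [-91.7   0.9]
rotc [0.6223 0.0458] rel spindle, deck mm [-1.8  1.2]
spindle [0.6244 0.0454]
post [ 0.5023 -0.0085] rel spindle, deck mm [-133.7   -1.3]
mouth [0.5406 0.0103] rel spindle, deck mm [-91.1   1.5]
rotc [0.6238 0.0446] rel spindle, deck mm [-1.1  1.7]
spindle [0.6255 0.0435]
(array([ 0.50237356, -0.00782855,  0.08575644]), array([ 0.50224266, -0.00848741,  0.08574258])) (array([0.62562428, 0.04496469, 0.05526207]), array([0.62526842, 0.04342632, 0.05509989]))
```

```bash
python3 -m pendant '[[[0,0,-9.5],[0,0,0],1],[[0,0,-9.5],[0,0,0],1],[[0,0,-9.5],[0,0,0],1],[[0,0,-9.5],[0,0,0],1],[[0,0,-9.5],[0,0,0],1],[[0,0,-9.5],[0,0,0],1],[[0,0,0],[0,0,0],1]]'; python3 st.py .4752 -.0191
```

```text
time: 16.42
position: [0.6519, -0.2191, 0.1764]
tool_rot: [1.741, 2.614, 0.0]
ft_force: [-0.4, -0.4, -0.0]
grip_width: 0.009
t 16.43 p [ 0.6519 -0.2191  0.1764] yaw 112.66 tilt 0.03 F [-0.4 -0.4 -0. ] grip 0.009
q [ 0.87  0.56 -0.85  1.38  0.42  1.38  0.41] polar r,ang 0.2644 -84.3 deckxy [ -75.4 -253.5]
to target tool tx,ty [ 0.2527 -0.086 ]
```

```bash
python3 -m pendant '[[[0,0,0],[0.04,-0.014,0],1],[[0,0,0],[0.05,-0.017,0],1],[[0,0,0],[0.05,-0.017,0],1],[[0,0,0],[0.05,-0.017,0],1],[[0,0,0],[0.04,-0.014,0],1],[[0,0,0],[0.0227,-0.007,0],1],[[0,0,0],[0,0,0],1]]'; python3 st.py .4752 -.0191
```

```text
time: 17.3
position: [0.4746, -0.0192, 0.1756]
tool_rot: [1.74, 2.612, -0.005]
ft_force: [-0.6, -1.3, 0.8]
grip_width: 0.003
t 17.3 p [ 0.4746 -0.0192  0.1756] yaw 112.65 tilt 0.23 F [-0.6 -1.3  0.8] grip 0.003
q [ 1.05  0.02 -1.06  1.9   0.02  1.23  0.37] polar r,ang 0.1636 -157.3 deckxy [-163.6   -1.2]
to target tool tx,ty [-0.0002  0.0006]
```

```bash
python3 -m pendant '[[[0,0,0],[0,0,0.03],1],[[0,0,0],[0,0,0.03],1],[[0,0,0],[0,0,0.02],1],[[0,0,0],[0,0,0.015],1],[[0,0,0],[0,0,0.012],1],[[0,0,0],[0,0,0.012],1],[[0,0,0],[0,0,0],1]]'; python3 st.py .4752 -.0191; python3 snap.py 6
```

```text
time: 18.18
position: [0.4751, -0.0206, 0.0556]
tool_rot: [-1.742, -2.613, 0.001]
ft_force: [0.4, 0.4, 0.4]
grip_width: 0.004
t 18.18 p [ 0.4751 -0.0206  0.0556] yaw 112.63 tilt 0.08 F [0.4 0.4 0.4] grip 0.004
q [ 0.94  0.24 -1.03  2.03  0.24  1.    0.19] polar r,ang 0.1637 -156.8 deckxy [-163.6   -2.7]
to target tool tx,ty [0.0013 0.0006]
```

View pics/scene6.png

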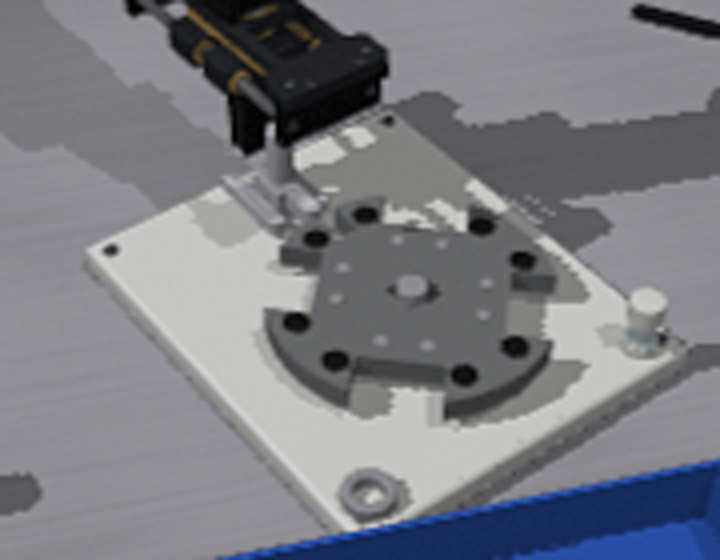

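```bash
python3 -m pendant '[[[0,0,0],[0.001,0.003,0],1],[[0,0,0],[0,0.003,0],1],[[0,0,0],[0,0.002,0],1]]'; for i in 1 ; do python3 -m pendant '[[[0,0,0],[0,0.002,0],1]]'; python3 -m pendant '[[[0,0,0],[0,0.002,0],1]]';python3 -m pendant '[[[0,0,0],[0,0.002,0],1]]';python3 -m pendant '[[[0,0,0],[0,0.002,0],1]]'; done; python3 st.py
```

```text
time: 18.65
position: [0.4827, -0.0167, 0.0565]
tool_rot: [1.742, 2.614, -0.001]
ft_force: [-1.9, -1.6, 0.6]
grip_width: 0.005
time: 18.77
position: [0.4842, -0.0162, 0.0563]
tool_rot: [-1.742, -2.614, 0.002]
ft_force: [-2.3, -0.2, 2.5]
grip_width: 0.005
time: 18.9
position: [0.4862, -0.0153, 0.0563]
tool_rot: [-1.743, -2.614, 0.001]
ft_force: [-2.5, -0.6, 3.5]
grip_width: 0.001
time: 19.02
position: [0.4882, -0.0145, 0.0563]
tool_rot: [1.743, 2.614, -0.001]
ft_force: [-1.0, -1.2, 1.7]
grip_width: 0.005
time: 19.15
position: [0.4901, -0.0136, 0.0563]
tool_rot: [1.743, 2.614, -0.0]
ft_force: [-2.3, -1.6, 2.5]
grip_width: 0.011
t 19.15 p [ 0.4901 -0.0136  0.0563] yaw 112.62 tilt 0.01 F [-2.3 -1.6  2.5] grip 0.011
q [ 0.9   0.28 -1.02  2.    0.28  1.01  0.15] polar r,ang 0.1472 -156.9 deckxy [-147.2   -1.9]
```

```bash
python3 -m pendant '[[[0,0,0],[0,0.0015,-0.002],1]]'; python3 -m pendant '[[[0,0,0],[0,0.0015,0],1]]';python3 -m pendant '[[[0,0,0],[0,0.0015,0],1]]';python3 -m pendant '[[[0,0,0],[0,0.0015,0],1]]';  python3 st.py;python3 snap.py 7
```

```text
time: 19.27
position: [0.4908, -0.013, 0.0578]
tool_rot: [-1.742, -2.613, 0.001]
ft_force: [-2.3, -1.2, -0.9]
grip_width: 0.005
time: 19.4
position: [0.4923, -0.0124, 0.0579]
tool_rot: [-1.742, -2.613, 0.001]
ft_force: [-1.2, -0.5, 0.6]
grip_width: 0.006
time: 19.52
position: [0.4938, -0.0118, 0.058]
tool_rot: [-1.742, -2.614, 0.001]
ft_force: [-1.4, -0.5, 0.4]
grip_width: 0.007
time: 19.65
position: [0.4953, -0.0112, 0.0581]
tool_rot: [-1.742, -2.614, 0.0]
ft_force: [-2.5, -0.0, -0.2]
grip_width: 0.004
t 19.65 p [ 0.4953 -0.0112  0.0581] yaw 112.63 tilt 0.03 F [-2.5 -0.  -0.2] grip 0.004
q [ 0.89  0.29 -1.01  1.99  0.29  1.02  0.13] polar r,ang 0.1414 -157.0 deckxy [-141.4   -1.6]
```

View pics/scene7.png

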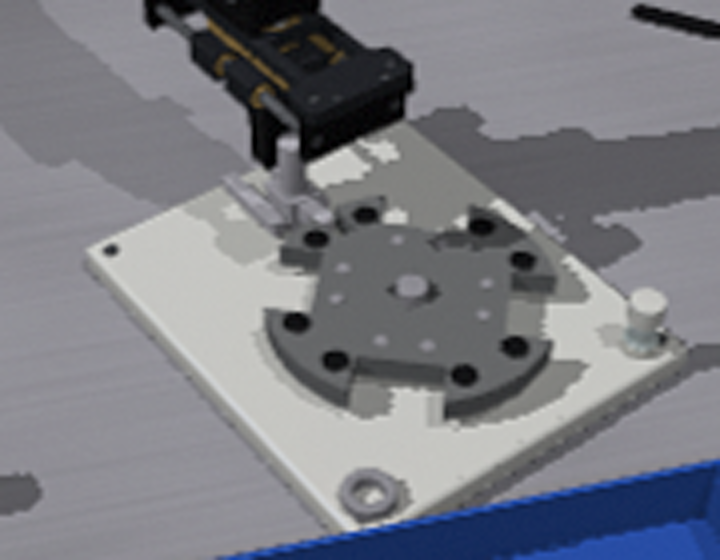

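```bash
for i in 1; do python3 -m pendant '[[[0,0,0],[0,0.001,0],1]]'; python3 -m pendant '[[[0,0,0],[0,0.001,0],1]]';python3 -m pendant '[[[0,0,0],[0,0.001,0],1]]';python3 -m pendant '[[[0,0,0],[0,0.001,0],1]]'; done | grep -E "posi|force";python3 st.py
```

```text
position: [0.4963, -0.0108, 0.0582]
ft_force: [-1.3, -0.2, -1.5]
position: [0.4973, -0.0104, 0.0582]
ft_force: [-1.9, -0.0, -1.3]
position: [0.4982, -0.0101, 0.0582]
ft_force: [-2.3, -0.4, -1.2]
position: [0.4985, -0.0099, 0.0581]
ft_force: [-3.8, -0.7, 0.6]
t 20.25 p [ 0.4985 -0.0099  0.0581] yaw 112.62 tilt 0.11 F [-3.8 -0.7  0.6] grip 0.006
q [ 0.88  0.3  -1.01  1.98  0.3   1.02  0.13] polar r,ang 0.138 -157.0 deckxy [-138.    -1.7]
```

```bash
python3 -m pendant '[[[0,0,0],[0,0.0005,0],1]]'; python3 -m pendant '[[[0,0,0],[0,0.0005,0],1]]';python3 st.py
```

```text
time: 20.38
position: [0.4985, -0.0099, 0.058]
tool_rot: [-1.742, -2.612, 0.003]
ft_force: [-6.3, -1.7, 1.1]
grip_width: 0.007
time: 20.5
position: [0.4986, -0.0099, 0.0579]
tool_rot: [-1.742, -2.612, 0.005]
ft_force: [-6.8, -2.1, 3.6]
grip_width: 0.004
t 20.5 p [ 0.4986 -0.0099  0.0579] yaw 112.61 tilt 0.22 F [-6.8 -2.1  3.6] grip 0.004
q [ 0.88  0.3  -1.01  1.98  0.3   1.03  0.12] polar r,ang 0.1379 -157.0 deckxy [-137.9   -1.7]
```

```bash
python3 -m pendant '[[[0,0,0],[0,0.0005,0],1]]'; python3 -m pendant '[[[0,0,0],[0,0.0005,0],1]]';python3 st.py
```

```text
time: 20.62
position: [0.4986, -0.0099, 0.0579]
tool_rot: [-1.741, -2.611, 0.006]
ft_force: [-8.1, -2.0, 3.1]
grip_width: 0.004
time: 20.75
position: [0.4986, -0.0099, 0.0578]
tool_rot: [-1.741, -2.611, 0.007]
ft_force: [-10.1, -2.6, 4.9]
grip_width: 0.005
t 20.75 p [ 0.4986 -0.0099  0.0578] yaw 112.6 tilt 0.34 F [-10.1  -2.6   4.9] grip 0.005
q [ 0.87  0.3  -1.01  1.97  0.3   1.03  0.12] polar r,ang 0.1378 -157.0 deckxy [-137.8   -1.7]
```

```bash
python3 -m pendant '[[[0,0,0],[0,0.0004,0],1],[[0,0,0],[0,0,0],1]]';  python3 -m pendant '[[[0,0,0],[0,0,0],1],[[0,0,0],[0,0,0],1],[[0,0,0],[0,0,0],1]]'; python3 snap.py 8; python3 st.py; python3 fit.py 8
```

```text
time: 21.0
position: [0.4986, -0.0099, 0.0578]
tool_rot: [-1.741, -2.61, 0.008]
ft_force: [-10.4, -3.5, 5.6]
grip_width: 0.01
time: 21.38
position: [0.4987, -0.0099, 0.0578]
tool_rot: [-1.741, -2.61, 0.008]
ft_force: [-10.2, -2.3, 6.6]
grip_width: 0.006
t 21.48 p [ 0.4987 -0.0099  0.0578] yaw 112.6 tilt 0.38 F [-9.8 -2.9  6.4] grip -0.001
q [ 0.87  0.3  -1.01  1.97  0.3   1.03  0.12] polar r,ang 0.1378 -157.0 deckxy [-137.8   -1.7]
scene 8 rotor c [0.6226 0.0459] ang 22.36 res mm [0.5 0.3 0.5 0.8 0.5 0.3 0.3 0.2] mouth [0.5393 0.0117]
top 6 rotor c [0.6223 0.0446] ang 21.37 res mm [1.  2.5 1.3 4.1 0.3 1.3] mouth [0.5384 0.0118]
```

View pics/scene8.png

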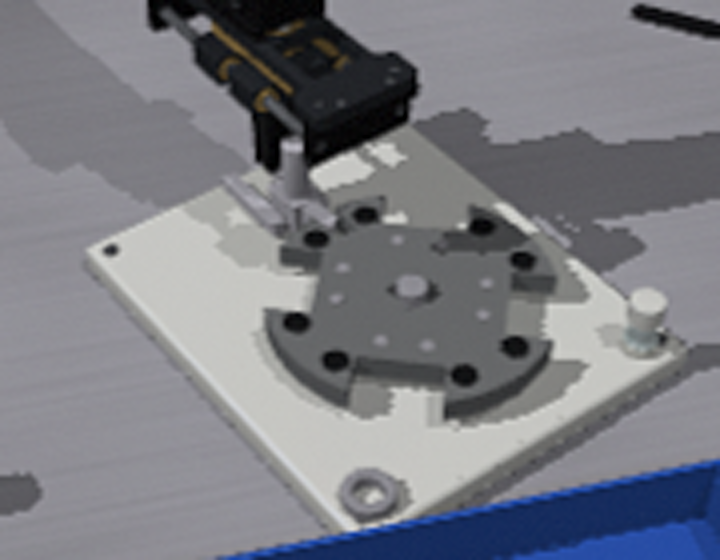

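```bash
python3 -m pendant '[[[0,0,0],[0,-0.002,0],1],[[0,0,0],[0,-0.003,0],1],[[0,0,0],[0,-0.006,0],1],[[0,0,0],[0,-0.01,0],1],[[0,0,0],[0,0,-0.03],1],[[0,0,0],[0,0,-0.05],1],[[0,0,0],[0,0,-0.05],1],[[0,0,0],[0,0,0],1]]'; python3 -m pendant '[[[0,0,0],[-0.05,0.01,0],1],[[0,0,0],[-0.06,0.02,0],1],[[0,0,0],[-0.06,0.02,0],1],[[0,0,0],[-0.06,0.02,0],1],[[0,0,0],[-0.03,0.01,0],1],[[0,0,0],[0,0,0],1]]'; python3 st.py; python3 snap.py 9; python3 fit.py 9
python3 - <<'E'
from loc import *
S=pickle.load(open("scene9.pkl","rb"));T=pickle.load(open("top9.pkl","rb"))
def crop(im,x,y,w,h,f,name): cv2.imwrite(name,cv2.resize(im["color"][y:y+h,x:x+w,::-1],None,fx=f,fy=f,interpolation=cv2.INTER_CUBIC))
crop(S,230,145,60,60,10,"pics/s9z.png"); crop(T,210,190,60,60,10,"pics/t9z.png")
E
```

```text
time: 22.48
position: [0.4846, -0.0172, 0.1918]
tool_rot: [1.739, 2.607, 0.002]
ft_force: [0.5, -0.5, -0.3]
grip_width: 0.001
time: 23.22
position: [0.6543, -0.2268, 0.1853]
tool_rot: [-1.745, -2.609, -0.0]
ft_force: [0.2, 0.3, 0.1]
grip_width: 0.005
t 23.23 p [ 0.6543 -0.2268  0.1853] yaw 112.44 tilt 0.16 F [0.2 0.3 0.1] grip 0.005
q [ 0.9   0.59 -0.91  1.35  0.46  1.42  0.4 ] polar r,ang 0.2724 -83.9 deckxy [ -76.1 -261.5]
scene 8 rotor c [0.6225 0.0459] ang 22.4 res mm [0.4 0.4 0.6 0.7 0.2 0.4 0.5 0.3] mouth [0.5393 0.0116]
top 8 rotor c [0.6242 0.0446] ang 22.45 res mm [0.2 0.8 0.3 0.7 0.4 0.2 0.9 0.3] mouth [0.541  0.0103]
```

View pics/s9z.png

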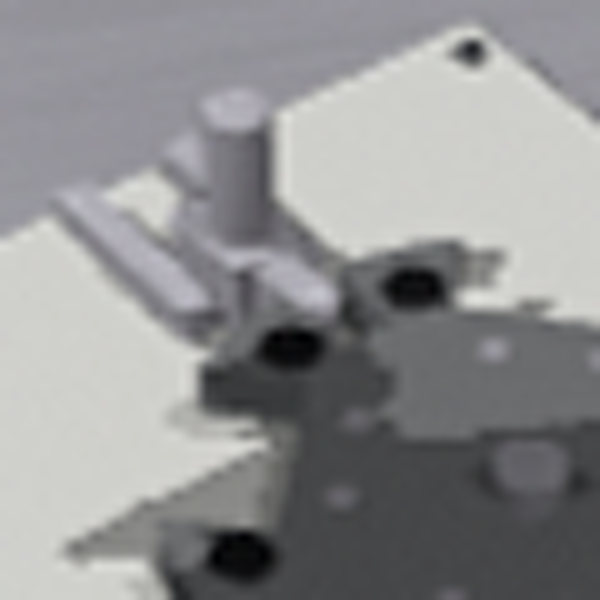

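View pics/t9z.png

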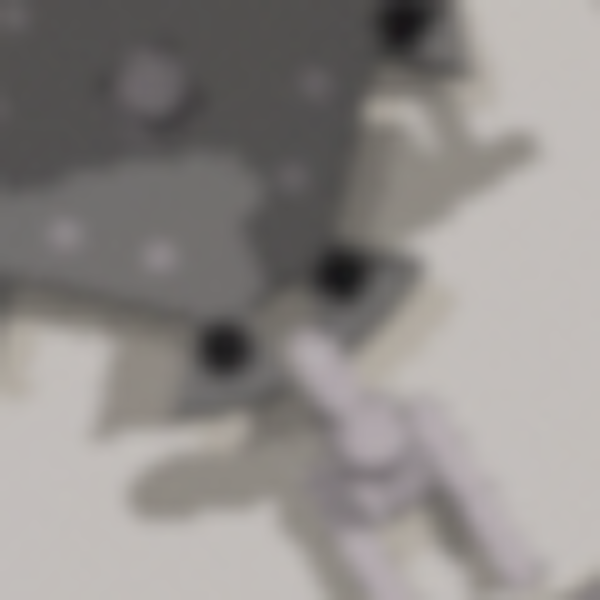

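```bash
python3 - <<'E'
from loc import *
S=pickle.load(open("scene9.pkl","rb"));T=pickle.load(open("top9.pkl","rb"))
t=np.radians(22.4); ex=np.array([np.cos(t),np.sin(t)]); ey=np.array([-ex[1],ex[0]])
for im,post,sp in((S,(253.2,155.3),(282.7,190.4)),(T,(247.0,232.5),(224.7,198.0))):
    s=ray(im,sp,.054)[0][:2];p=ray(im,post,.085)[0][:2]
    print("post rel spindle",((p-s)@np.c_[ex,ey]*1000).round(1))
S0=pickle.load(open("scene0.pkl","rb"))
def whiteblob(im,xyz,rad): return None
d=cv2.absdiff(S0["color"],S["color"]).max(2)
for nm,(u,v) in dict(vial=(341,200),spacer=(272,243),cup=(394,185),tip=(100,205),reag=(121,236)).items(): print(nm,d[v-10:v+10,u-10:u+10].mean().round(1))
E
```

```text
post rel spindle [-118.4   -1.4]
post rel spindle [-117.2   -1.9]
vial 29.5
spacer 19.0
cup 26.3
tip 18.1
reag 10.1
```

```bash
python3 -m pendant '[[[0,0,0],[0,0,0],1],[[0,0,0],[0,0,0],1]]'; python3 -c "
from bench import order; print(order.close_job())"
```

```text
time: 23.58
position: [0.6541, -0.2235, 0.1888]
tool_rot: [1.74, 2.615, -0.001]
ft_force: [-0.0, -0.1, 0.7]
grip_width: 0.001
the job is handed in; nothing more can be done
None
```

I turned the rotor about 159° clockwise with the shut fingertips in a bay, then slid the latch into the slot, pressed it home and let go. I handed the job in at 23.6 s; no verdict was reported.

**Rotor:** My last fit put it at 22.4° in both views, against a deck angle of 22.3–22.6°. The slot's mouth is about 2 mm off the index mark by my estimate (limit 5 mm). Part of that comes from the rotor's centre sitting 1–2 mm off the spindle within its play.

**Latch:** It slid at about 2.5 N and then met a hard stop. From about 4 N on, the finger moved only 0.1 mm more.
- **Press:** I held about 10.5 N along the latch, 12.3 N in all, for roughly half a second. The highest force I read was about 12.6 N.
- **Travel:** After letting go, the two cameras put it at 18.6 and 19.8 mm. Both are over the 15.5 mm needed, and the tongue shows inside the slot.

**Checks that were less clear:**
- While pressing, the top view was half hidden by the arm, so its rotor fit of 21.4° was poor. The clear views afterwards agreed with each other.
- The latch post measures 1–2 mm to the deck's −y side of the line I used, which is within the camera error.
- Comparing pictures of the things around the deck was spoilt by moving shadows, so I did not measure their positions again. The vial and spacer look unmoved in the pictures, and the arm touched none of the things around the deck that I could tell.

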